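# Crack the stuck lid of the damp box

## Task

The lid of the grey damp box is bolted and stuck fast in its rubber seal: draw the slide bolt on the front fully back, then pull the lid straight up by its bow handle until the seal lets go, without letting it fly up. Hold the lid level just clear of the box so that the box can air, about 3 cm above the rim, and finish while still holding it there. Leave the other things on the table where they stand.

Things in the scene. Friction and masses are not known exactly. Their poses are not given: they have to be found in the camera images.
- damp_box: plain grey plastic damp box with a black rubber rim, fixed to the table: 200 mm deep (own x), 240 wide (own y), 100 high to the rim, 110 to the top of the shut lid. Origin: centre of its underside. +x points from its front (bolt side, towards the robot) to its back, +y to its left seen from the robot, z up. Turned up to 17 degrees either way.
- bolt_knob (a point): centre of the grip knob of the slide bolt on the box's front: upright round knob, 18 mm across (waist 16), 38 mm high, its top 140 mm above the table, on an 8 mm stem. The bolt's 10 mm rod runs along the box's y, 80 mm above the table, 25 mm in front of the box wall; the lid's front edge is 21 mm behind the knob's axis. It slides only along the box's y.
- bolt (a joint): slide bolt, m: 0 = fully in (its rod passes through the steel staple under the lid's front edge and holds the lid down, with 2 mm of play), 0.05 = fully back against its stop, rod out of the staple. Grows as the knob moves to the box's +y. Starts at 0 to 0.008. Friction about 1.5 N; it stays where it is left.
- lid_handle (a point): centre of the lid's bow handle: a flat steel bar along the box's y, 12 mm thick (along x), 16 mm high, 90 mm long, with a leg at each end (66 mm clear between them). The bar's centre is 146 mm above the table while the lid is shut, with 28 mm of free height between the bar and the lid; over the middle of the lid.
- lid: the loose lift-off lid, grey plastic, 208 x 248 mm, plate 8 mm thick (10 over its panel), 0.32 to 0.5 kg; origin: centre of the plate's underside, 100 mm above the table when shut; axes as the box's. Two rubber cords inside the box grip its skirts: pulled straight up, it yields up to 10 mm, one side maybe first, while the force climbs to a peak of some 12 to 18 N, then lets go suddenly; from 15 mm up only its weight is left. While bolted it cannot come off.
- jar_a: bystander: a small round colour jar with a light screw lid, 48 mm across, 58 mm high; origin at the centre of its underside; beside the box's left side; not part of the job, to be left where it stands.
- jar_b: bystander: a small round colour jar with a dark screw lid, 48 mm across, 58 mm high; origin at the centre of its underside; beside the box's left side; not part of the job, to be left where it stands.
- beaker: bystander: a white plastic beaker, 71 mm across, 93 mm high; origin at the centre of its underside; beside the box's right side; not part of the job, to be left where it stands.
- plug: bystander: a white plaster plug, 44 mm across, 34 mm high; origin at the centre of its underside; on the table in front of the box; not part of the job, to be left where it stands.
- stamp: bystander: a small turned wooden stamp standing upright, 19 mm across, 45 mm high; origin at the centre of its underside; on the table near the box's front right corner; not part of the job, to be left where it stands.
- minute_timer: bystander: a round dial timer, 63 mm across, 52 mm high; origin at the centre of its underside; on the table to the left; not part of the job, to be left where it stands.

How it is judged (in metres and radians):
On the way, in this order (a step that is already met when the one before it is completed fails the run):
1. the bolt is drawn fully back while the lid is still shut (value of joint bolt above 0.043 m and z of lid in the frame of damp_box below 0.106 m), for 0.2 s.
2. the lid has been pulled free of the seal and hangs in the fingers (z of lid in the frame of damp_box above 0.112 m and contact force between the fingers and lid above 1 N), for 0.2 s.
At the end, for the whole second after the job is handed in: The fingers alone hold the lid (contact of over 1 N), still (under 30 mm/s), its underside 15 to 45 mm above the rim, its centre within 30 mm of the box's centre from above, tilted less than 0.2 rad and free of the box (under 0.3 N); the bolt is drawn back (over 0.04 m) (z of lid in the frame of damp_box between 0.115 and 0.145 m and horizontal distance between lid and damp_box below 0.03 m and angle between lid's own z axis and vertical below 0.2 rad and linear speed of lid below 0.03 m/s and contact force between the fingers and lid above 1 N and contact force between lid and damp_box below 0.3 N and value of joint bolt above 0.04 m); the arm keeps its last pose, push and grip.
It fails at once if the lid flies up (more than 90 mm above the rim) (z of lid in the frame of damp_box above 0.19 m).
It fails at once if a bystander is shoved more than 30 mm (distance of any of jar_a, jar_b, beaker, plug, stamp, minute_timer from where it was at the start of the episode above 0.03 m).
It fails at once if a bystander is knocked over (angle between any of jar_a, jar_b, beaker, plug, stamp, minute_timer's own z axis and vertical above 0.5 rad).
It also fails if it takes over 42 s, if anything falls off the work surface, if the arm or the gripper's body presses on something with over 40 N, if the wrist force passes 120 N, or if a joint passes its speed limit or range.

## Robot

A 6-joint arm with a two-finger parallel gripper is mounted at the origin on a cart in front of the work surface, level with it; the furniture and walls round the work are solid. World frame = base frame: x ahead of the robot, y to its left, z up, the work surface at z = 0. Lengths are in mm, angles in rad, forces in N, time in s.
With the tool pointing down it reaches from about 250 to 775 mm from the base axis. Payload 4 kg.
Tool frame: the origin (TCP) lies at the centre of the arm's flange, where the gripper is bolted on; the fingertips stand 173 mm ahead of it and the grasp point (between the pads) lies 155 mm ahead of it (arm.hold_point_z is the distance from the TCP to the grasp point, in mm); z points along the fingers, y is the line along which they close (so a half turn about z gives the same grasp; the last joint's range is limited). The gripper opens to 85 mm and grips with 20 to 120 N. Pads are 22 mm wide; open, the fingers measure 114 mm over their backs; the gripper's body (76 mm by 85 mm) begins 54 mm behind the grasp point. The pads swing forward as they close: fully open they stand 13 mm farther back than shut.
Start: joints at [1.074, 0.087, 1.371, -0, 1.684, -0.103], TCP at [211.038, 507.901, 404.741] pointing down, gripper open.
Joint ranges: [-3.1, 3.1], [-0.76, 2.03], [0.27, 2.55], [-1.08, 4.22], [0.17, 2.65], [-2.57, 2.57]. Speed limits (rad/s): [2.79, 2.79, 3.14, 3.14, 3.14, 3.14].

## Interface

Orientations are given as [roll, pitch, yaw] about the fixed x, y, z axes, in that order (R = Rz(yaw) Ry(pitch) Rx(roll)).
In Python, from bench import arm gives the robot as it stands.
- The arm moves only by the tool move_arm, never from a script. Its argument "rows" is a list of rows, each a list of 5 numbers: the shift along the tool's x, y, z in cm, then the turn about the tool's z in degrees, then the closure, from 0 (fully open) to 1 (shut). A call has 1 to 8 rows; each row shifts and turns the commanded pose from where the row before left it, along the tool's axes as they then stand; what a row does not reach is not made up. A row lasts 1/8 s, in which the tool goes at most 62.5 mm and 10.7 degrees, less where a joint would pass 70% of its speed; a pose out of reach is approached as far as the arm can. A call with a gripper value outside its range is refused whole. The fingers move at their own pace and stop on an object; "squeeze" is the grip in N (left out, the last holds). Time passes only in rows, so rows that do not move let the fingers close. It gives the time, the measured TCP pose, the force, the opening and the grip force at its end, in the units of the state.
- arm.sense(): the state, without advancing time (a new reading comes with each control period).
- arm.grab_frame(name): name is "scene" or "top" or "wrist"; returns the picture (384x512x3 uint8, blue, green, red); there is no depth.
- arm.camera_model(name): a dict with "fx", "fy", "cx", "cy" (pixels), "R" (3x3) and "t" (3): a world point X has camera coordinates R X + t. Camera axes: x right, y down, z forward; pixel columns grow to the right and rows downward; lengths in mm; the calibration is good to about 2 mm. The wrist camera is an equidistant fisheye: a pixel r from the principal point sees the ray r / f radians off the axis. A picture is of the moment at which its call begins: read the wrist's pose just before it. camera_model takes no time and is no camera call; for the wrist camera it gives the pose at the moment of the call.
- arm.finish_job(): hands the job in; it is judged then, once.
The state is a dict: "time": time; "joint_positions": joint angles; "qd": joint speeds; "tau": joint torques, N m; "ee_pos": TCP position; "eef_rot": TCP orientation; "wrist_force": force on the tool from outside, world axes, zero at the start; "wrist_torque": the same for the moment, N m; "gripper_width": finger opening in mm; "gripper_force": force on a finger pad.
Only numpy, scipy, OpenCV 4.12 (cv2) and the standard library are available. Lean on these libraries where they do the work, as an engineer would, in place of code of your own. Each camera call takes 0.05 s, during which the arm holds its last target. There are 200 camera calls.

## Working session

There is one attempt and no reset: what is moved stays moved. The work goes in short steps, Python scripts to look and compute and a tool call to move; the robot and the scene stay as the last step left them, time stands still between calls to the robot, and variables do not carry over. Pictures are saved under pics/ and viewed, at most 10 in all, crops included, and the job is handed in when it is done.

Besides the shell and the picture viewer there is one more tool, called after "Request:" as name([rows], argument=value, ...), one row to a line, values as JSON. move_arm: Moves the arm, as the interface text tells. Its arguments: {"type":"object","properties":{"rows":{"type":"array","items":{"type":"array","items":{"type":"number"}}},"squeeze":{"type":"number"}},"required":["rows"]}

```bash
mkdir -p pics; cat > h.py <<'E'
import numpy as np, cv2
from bench import arm
def ray(m,u,v):
    R=np.array(m["R"]);t=np.array(m["t"]).ravel()
    d=R.T@np.array([(u-m["cx"])/m["fx"],(v-m["cy"])/m["fy"],1.]);return -R.T@t,d
def onz(m,u,v,z):
    c,d=ray(m,u,v);return c+d*(z-c[2])/d[2]
def proj(m,X):
    p=np.array(m["R"])@np.array(X,float)+np.array(m["t"]).ravel();return m["fx"]*p[0]/p[2]+m["cx"],m["fy"]*p[1]/p[2]+m["cy"]
E
python3 - <<'E'
from h import *
a=arm.grab_frame("top");b=arm.grab_frame("scene")
cv2.imwrite("pics/t0.png",a);cv2.imwrite("pics/s0.png",b)
cv2.imwrite("pics/top_v.png",cv2.resize(a,(800,600)));cv2.imwrite("pics/scene_v.png",cv2.resize(b,(800,600)))
for n in("top","scene"):
    m=arm.camera_model(n);print(n,m["fx"],m["cx"],m["cy"],ray(m,m["cx"],m["cy"]))
print(arm.sense())
E
```

```text
top 377.11825122291236 255.01335339835273 191.05638338760932 (array([ 352.16392285,  179.64502584, 1087.61909854]), array([ 0.18640275,  0.0360418 , -0.9818121 ]))
scene 352.8496179499511 255.16124310398234 188.39544227516748 (array([ -43.56288422, -474.66817108,  512.00303316]), array([ 0.61803298,  0.66611568, -0.41752263]))
{'time': 0.1, 'joint_positions': array([ 1.07391218e+00,  8.79241694e-02,  1.37213106e+00, -1.84525450e-05,
        1.68358514e+00, -1.03097921e-01]), 'qd': array([-0.00065072, -0.00169977, -0.00375288, -0.0010177 ,  0.00057712,
       -0.00062117]), 'tau': array([ 2.03410476e-03, -3.53015220e+01, -3.14218032e+01, -1.76691815e-04,
        7.92119710e-03, -4.97494159e-05]), 'ee_pos': array([210.98828767, 507.81799153, 403.61808436]), 'eef_rot': array([-3.13955392e+00, -1.92499229e-04,  2.74780418e+00]), 'wrist_force': array([ 0.37308528, -0.1350413 ,  0.75862422]), 'wrist_torque': array([0.03067752, 0.02286349, 0.03270529]), 'gripper_force': 0.0, 'gripper_width': 85.57547437777706}
```

View pics/top_v.png

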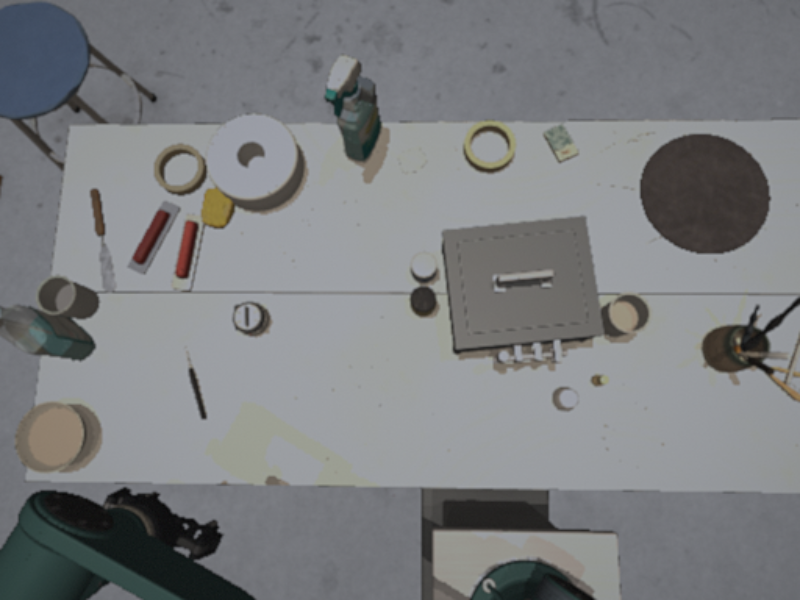

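View pics/scene_v.png

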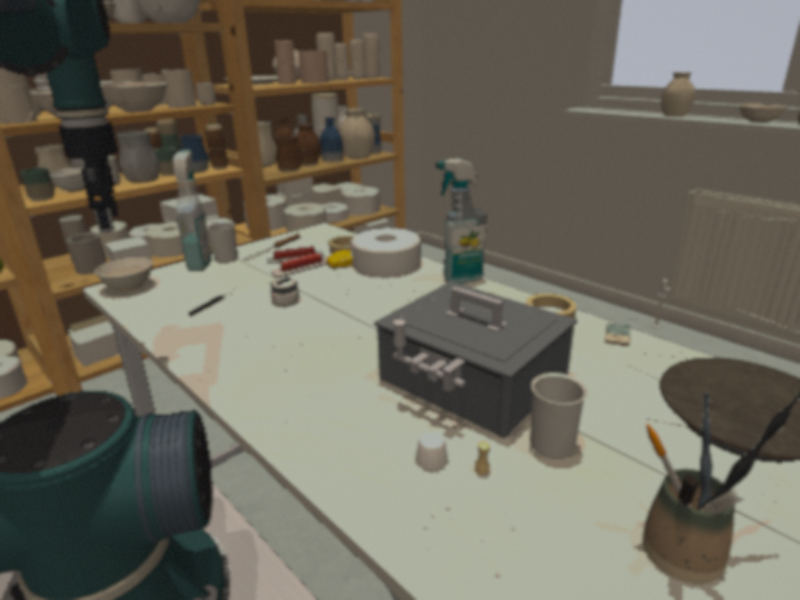

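The top view shows the lid with corners near (443,230), (585,216), (602,335) and (455,350), the handle bar at about (524,276), and the knob probably at (503,357) (800x600 pixels). In the scene view the knob stands at (399,335). Next I'll measure on enlarged crops.

```bash
python3 - <<'E'
from h import *
a=cv2.imread("pics/t0.png");b=cv2.imread("pics/s0.png")
m=arm.camera_model("top");ms=arm.camera_model("scene")
g=cv2.cvtColor(a,cv2.COLOR_BGR2GRAY)
roi=np.zeros_like(g);roi[130:235,275:395]=1
# lid mask
mask=((g<125)&(g>60)&(roi>0)).astype(np.uint8)
mask=cv2.morphologyEx(mask,cv2.MORPH_OPEN,np.ones((9,9)))
c=max(cv2.findContours(mask,0,2)[0],key=cv2.contourArea)
r=cv2.boxPoints(cv2.minAreaRect(c));print("lid px",r)
P=np.array([onz(m,u,v,108)[:2] for u,v in r]);print(P,P.mean(0),[np.linalg.norm(P[i]-P[i-1]) for i in range(4)])
for i in range(4):
    d=P[i]-P[i-1];print(np.degrees(np.arctan2(d[1],d[0])))
# bright handle
for nm,(x0,y0,x1,y1) in {"bar":(312,165,358,190),"bolt":(314,216,366,236)}.items():
    k=np.zeros_like(g);k[y0:y1,x0:x1]=(g[y0:y1,x0:x1]>130)
    n,l,s,ce=cv2.connectedComponentsWithStats(k)
    for i in range(1,n):
        if s[i,4]>3: print(nm,s[i],ce[i])
cv2.imwrite("pics/c1.png",np.hstack([cv2.resize(a[130:240,280:390],(400,400),interpolation=2),cv2.resize(b[175:285,230:340],(400,400),interpolation=2)]))
E
```

```text
lid px [[281.71286 147.12872]
 [378.54453 137.44556]
 [386.2178  214.17822]
 [289.38614 223.86139]]
[[ 659.05785222  144.70714859]
 [ 685.89399734 -115.09212488]
 [ 478.47378664 -124.21474902]
 [ 451.81631987  125.50903107]] [568.81048902   7.72732644] [np.float64(208.12885538665788), np.float64(261.18162489487224), np.float64(207.62072650799976), np.float64(251.14256284921439)]
5.292572042763636
-84.10250899975212
-177.4816763141024
96.09312501517888
bar [315 173  39   7 130] [334.76923077 175.87692308]
bar [347 181   6   3  13] [349.30769231 181.92307692]
bar [316 183   8   4  22] [319.22727273 184.86363636]
bolt [355 218  11  18 142] [359.8028169  228.17605634]
bolt [320 220  33  13 181] [334.84530387 226.54143646]
bolt [314 228   2   8  15] [314.46666667 231.73333333]
bolt [344 233   7   3  17] [347.52941176 234.17647059]
bolt [334 234   6   2   9] [336.66666667 234.66666667]
```

View pics/c1.png

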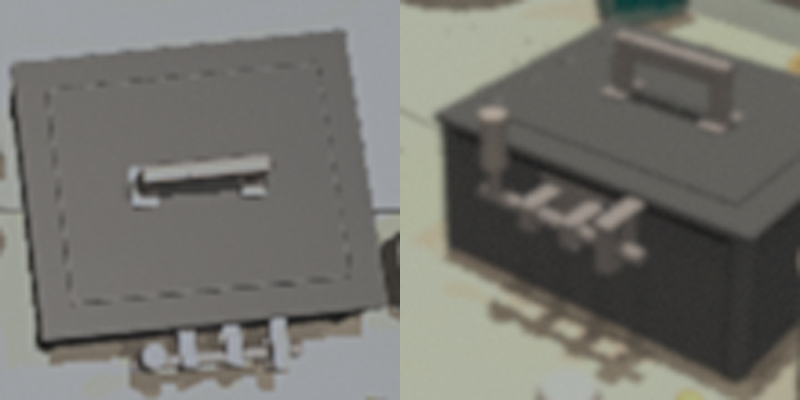

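The crop shows the knob as a disc at top-view pixel (322,227.5), with its top in the scene view at (255,206.5). The bar's ends in the top view are at about (318.5,179) and (354,174.8).

```bash
python3 - <<'E'
from h import *
m=arm.camera_model("top");ms=arm.camera_model("scene")
s=110/400
f=lambda x,y:(280+x*s-.4,130+y*s-.4)
fs=lambda x,y:(230+x*s-.4,175+y*s-.4)
C=np.array([onz(m,*f(*p),108)[:2] for p in[(12,65),(345,32),(385,305),(42,345)]])
print("corners",C.round(1),C.mean(0).round(1),[np.linalg.norm(C[i]-C[(i+1)%4]).round(1) for i in range(4)])
for i,j,o in((1,0,90),(2,3,90),(3,0,0),(2,1,0)):
    d=C[j]-C[i];print("yaw",(np.degrees(np.arctan2(d[1],d[0]))-o).round(2))
B=[onz(m,*f(*p),154) for p in[(140,178),(269,163)]];print("bar",np.round(B,1),np.mean(B,0))
d=B[0]-B[1];print(np.degrees(np.arctan2(d[1],d[0]))-90,np.linalg.norm(d))
k=onz(m,*f(153,356),140);print("knob top view",k)
def tri(p,q):
    c1,d1=ray(m,*p);c2,d2=ray(ms,*q)
    A=np.array([d1,-d2]).T;x=np.linalg.lstsq(A,c2-c1,rcond=None)[0]
    return c1+d1*x[0],c2+d2*x[1]
print("tri knob top",tri(f(153,356),fs(91,115)))
print("bar on scene, ends top", onz(ms,*fs(220,34),154),onz(ms,*fs(332,70),154))
for n,z,p,mm in(("plug",34,(566/800*512,398/600*384),m),("stamp",45,(600*.64,379*.64),m),("jarA",58,(424*.64,266*.64),m),("jarB",58,(423*.64,301*.64),m),("beaker",93,(625*.64,312*.64),m)):
    print(n,onz(mm,*p,z).round(0))
E
```

```text
corners [[ 658.1  141.5]
 [ 683.2 -104.1]
 [ 480.3 -122.4]
 [ 450.3  121. ]] [568.   9.] [np.float64(246.9), np.float64(203.8), np.float64(245.2), np.float64(208.8)]
yaw 5.85
yaw 7.04
yaw 5.65
yaw 5.14
bar [[562.1  55.  154. ]
 [572.9 -34.1 154. ]] [567.47654093  10.44191955 154.        ]
6.931794392336542 89.7799929493558
knob top view [439.97647238  46.89799803 140.        ]
tri knob top (array([439.88285681,  47.03951752, 141.01024167]), array([438.54361488,  48.08270648, 140.74000389]))
bar on scene, ends top [565.00567808  53.20431136 154.        ] [572.07873368 -35.87926059 154.        ]
plug [376. -76.  34.]
stamp [ 409. -134.   45.]
jarA [607. 172.  58.]
jarB [543. 174.  58.]
beaker [ 519. -167.   93.]
```

Request:
move_arm([
  [0, 0, 0, -9.5, 0],
  [0, 0, 0, -9.5, 0],
  [0, 0, 0, -9.6, 0],
  [-2, -5.3, 0, 0, 0],
  [-2, -5.3, 0, 0, 0],
  [-2, -5.3, 0, 0, 0],
  [-2, -5.3, 0, 0, 0],
  [-2, -5.3, 0, 0, 0],
], squeeze=40)

```text
time: 1.1
ee_pos: [338.6, 253.2, 404.3]
eef_rot: [-3.141, -0.0, -3.036]
wrist_force: [0.4, 0.9, -0.0]
gripper_width: 85.2
gripper_force: 0.0
```

Request:
move_arm([
  [-2, -5.3, 0, 0, 0],
  [-2, -5.3, 0, 0, 0],
  [-2, -5.3, 0, 0, 0],
  [-1.9, -5.3, 0, 0, 0],
  [0, 0, 0, 0, 0],
  [0, 0, 0, 0, 0],
])

```text
time: 1.85
ee_pos: [439.1, 52.4, 404.2]
eef_rot: [3.141, -0.001, -3.037]
wrist_force: [-0.4, 0.6, 0.2]
gripper_width: 85.1
gripper_force: 0.0
```

```bash
cat >> h.py <<'E'
def gap(x,y,z,yaw=None):
    s=arm.sense();ps=s["eef_rot"][2]
    p=np.array([x,y,z])-s["ee_pos"];X=np.array([np.cos(ps),np.sin(ps)]);Y=np.array([np.sin(ps),-np.cos(ps)])
    print("t",s["time"],"tcp",s["ee_pos"].round(1),"rot",np.degrees(s["eef_rot"]).round(1),"F",s["wrist_force"].round(1),"w",round(s["gripper_width"],1))
    print("tool shift cm",(np.array([X@p[:2],Y@p[:2],-p[2]])/10).round(2),"turn",None if yaw is None else (np.degrees(ps)-yaw))
E
python3 -c "
from h import *
gap(439.5,47.3,279,186)"
```

```text
t 1.85 tcp [439.1  52.4 404.2] rot [ 1.799e+02 -1.000e-01 -1.740e+02] F [-0.4  0.6  0.2] w 85.1
tool shift cm [ 1.000e-02 -5.100e-01  1.252e+01] turn -359.99963497531814
```

Request:
move_arm([
  [0, -0.5, 2.5, 0, 0],
  [0, 0, 2.5, 0, 0],
  [0, 0, 2.5, 0, 0],
  [0, 0, 2, 0, 0],
  [0, 0, 0, 0, 0.35],
  [0, 0, 0, 0, 0.5],
])

```text
time: 2.6
ee_pos: [439.7, 48.3, 310.7]
eef_rot: [3.142, 0.002, -3.034]
wrist_force: [0.1, -0.2, 0.8]
gripper_width: 51.4
gripper_force: 0.0
```

```bash
python3 - <<'E'
from h import *
gap(439.5,47.3,279)
cv2.imwrite("pics/c2.png",np.hstack([cv2.resize(arm.grab_frame("wrist"),(400,300)),cv2.resize(arm.grab_frame("scene")[140:290,200:400],(400,300),interpolation=2)]))
E
```

```text
t 2.6 tcp [439.7  48.3 310.7] rot [ 1.800e+02  1.000e-01 -1.739e+02] F [ 0.1 -0.2  0.8] w 51.4
tool shift cm [ 0.03 -0.1   3.17] turn None
```

View pics/c2.png

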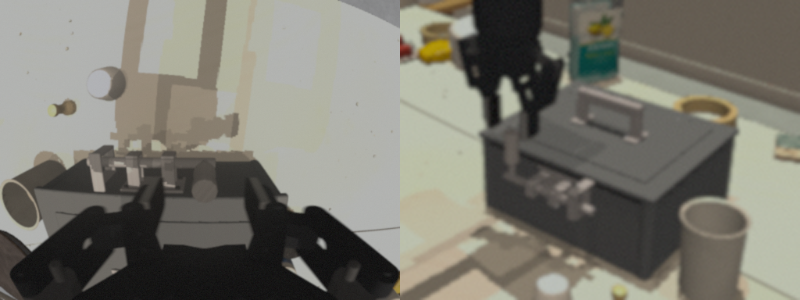

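The knob sits midway between the fingers (wrist view about (205,190)), and both fingers are clear of it.

Request:
move_arm([
  [0, -0.1, 1.5, 0, 0.5],
  [0, 0, 1.6, 0, 0.5],
  [0, 0, 0, 0, 1],
  [0, 0, 0, 0, 1],
  [0, 0, 0, 0, 1],
  [0, 0, 0, 0, 1],
])

```text
time: 3.45
ee_pos: [439.3, 46.4, 277.5]
eef_rot: [3.141, -0.003, -3.036]
wrist_force: [-0.3, -0.2, -9.4]
gripper_width: 16.4
gripper_force: 39.0
```

Request:
move_arm([
  [0, 0.9, 0.1, 0, 1],
  [0, 1, 0, 0, 1],
  [0, 1, 0, 0, 1],
  [0, 1, 0, 0, 1],
  [0, 1, 0, 0, 1],
  [0, 0.3, 0, 0, 1],
  [0, 0, 0, 0, 1],
  [0, 0, 0, 0, 1],
])

```text
time: 4.45
ee_pos: [434.3, 95.1, 277.2]
eef_rot: [-3.129, -0.003, -3.038]
wrist_force: [-3.2, -19.9, -5.6]
gripper_width: 16.3
gripper_force: 41.1
```

```bash
python3 -c "
from h import *
gap(439.5-5.2,47.3+49.7,279)"
```

```text
t 4.45 tcp [434.3  95.1 277.2] rot [-1.793e+02 -1.000e-01 -1.740e+02] F [ -3.2 -19.9  -5.6] w 16.3
tool shift cm [-0.02  0.19 -0.18] turn None
```

The bolt travelled 49 mm and met its stop, with a 20 N reaction. Now I'll release it and rise.

Request:
move_arm([
  [0, -0.2, 0, 0, 0.4],
  [0, 0, 0, 0, 0.4],
  [0, 0, 0, 0, 0.4],
  [0, 0, -2.5, 0, 0.4],
  [0, 0, -3, 0, 0.4],
  [0, 0, -3, 0, 0.4],
  [0, 0, -2, 10, 0.4],
  [0, 0, 0, 10, 0.4],
])

```text
time: 5.45
ee_pos: [435.1, 96.7, 385.9]
eef_rot: [3.139, 0.006, 2.893]
wrist_force: [-0.5, -0.5, -0.9]
gripper_width: 50.7
gripper_force: 0.0
```

Request:
move_arm([
  [0, 0, 0, 10, 0.4],
  [0, 0, 0, 10, 0.4],
  [0, 0, 0, 10, 0.4],
  [0, 0, 0, 10, 0.4],
  [0, 0, 0, 10, 0.4],
  [0, 0, 0, 10, 0.4],
  [0, 0, 0, 10, 0.4],
  [0, 0, 0, 0, 0.4],
])

```text
time: 6.45
ee_pos: [434.7, 96.6, 383.3]
eef_rot: [3.14, -0.0, 1.679]
wrist_force: [-0.5, -0.3, -0.1]
gripper_width: 51.5
gripper_force: 0.0
```

```bash
python3 - <<'E'
from h import *
gap(567.8,10,301,96.3)
a=arm.grab_frame("top");b=arm.grab_frame("scene")
cv2.imwrite("pics/c3.png",np.hstack([cv2.resize(a[130:240,280:390],(400,400),interpolation=2),cv2.resize(b[175:285,230:340],(400,400),interpolation=2)]))
E
```

```text
t 6.45 tcp [434.7  96.6 383.3] rot [179.9  -0.   96.2] F [-0.5 -0.3 -0.1] w 51.5
tool shift cm [-10.04  12.3    8.23] turn -0.1025829184286664
```

View pics/c3.png

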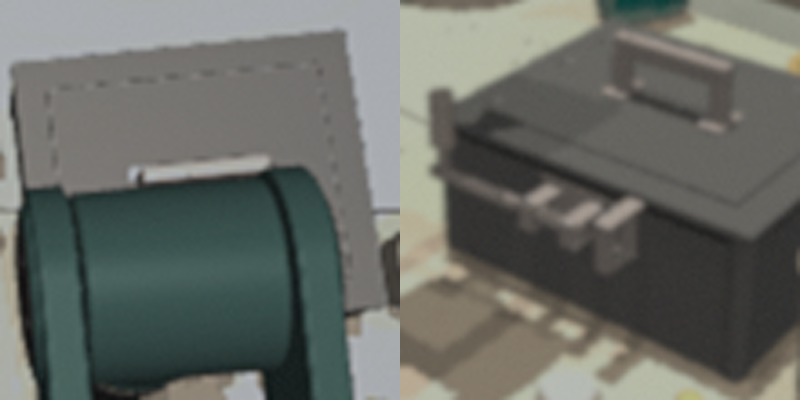

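The knob has moved to crop (440,95) and the rod is clear of the staple at (620,220). The lid is still shut. Next I'll move above the handle and descend.

Request:
move_arm([
  [-2.5, 3.1, 0, 0, 0.4],
  [-2.5, 3.1, 0, 0, 0.4],
  [-2.5, 3.1, 0, 0, 0.4],
  [-2.5, 3, 0, 0, 0.4],
  [0, 0, 1.5, 0, 0.4],
  [0, 0, 1.5, 0, 0.4],
  [0, 0, 0, 0, 0.4],
  [0, 0, 0, 0, 0.4],
])

```text
time: 7.55
ee_pos: [566.9, 10.3, 353.0]
eef_rot: [3.141, -0.0, 1.677]
wrist_force: [0.2, -0.8, 0.3]
gripper_width: 51.0
gripper_force: 0.0
```

```bash
python3 - <<'E'
from h import *
gap(567.8,10,301,96.3)
b=arm.grab_frame("scene")
cv2.imwrite("pics/c4.png",np.hstack([cv2.resize(arm.grab_frame("wrist"),(400,300)),cv2.resize(b[140:290,200:400],(400,300),interpolation=2)]))
E
```

```text
t 7.55 tcp [566.9  10.3 353. ] rot [180.   -0.   96.1] F [ 0.2 -0.8  0.3] w 51.0
tool shift cm [-0.04  0.09  5.2 ] turn -0.19408460127468175
```

View pics/c4.png

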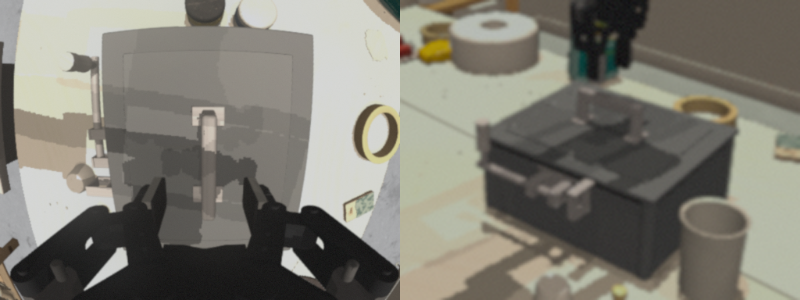

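The bar is centred between the fingers (wrist view x about 208).

Request:
move_arm([
  [0, 0.1, 2.6, 0, 0.4],
  [0, 0, 2.6, 0, 0.4],
  [0, 0, 0, 0, 0.4],
  [0, 0, 0, 0, 1],
  [0, 0, 0, 0, 1],
  [0, 0, 0, 0, 1],
  [0, 0, 0, 0, 1],
  [0, 0, 0, 0, 1],
], squeeze=90)

```text
time: 8.65
ee_pos: [569.0, 9.8, 303.0]
eef_rot: [3.137, 0.001, 1.676]
wrist_force: [0.8, 0.7, 6.0]
gripper_width: 10.4
gripper_force: 88.7
```

Request:
move_arm([
  [0, 0, -0.2, 0, 1],
  [0, 0, -0.2, 0, 1],
  [0, 0, -0.2, 0, 1],
  [0, 0, 0, 0, 1],
])

```text
time: 9.15
ee_pos: [568.1, 9.7, 304.2]
eef_rot: [-3.138, -0.001, 1.676]
wrist_force: [3.2, -0.9, -12.3]
gripper_width: 10.3
gripper_force: 87.8
```

Request:
move_arm([
  [0, 0, -0.2, 0, 1],
  [0, 0, -0.2, 0, 1],
  [0, 0, 0, 0, 1],
])

```text
time: 9.52
ee_pos: [568.0, 9.8, 309.5]
eef_rot: [-3.139, -0.001, 1.676]
wrist_force: [2.6, -0.0, -16.6]
gripper_width: 10.2
gripper_force: 87.6
```

Request:
move_arm([
  [0, 0, -0.2, 0, 1],
  [0, 0, -0.2, 0, 1],
  [0, 0, 0, 0, 1],
])

```text
time: 9.9
ee_pos: [569.0, 9.7, 318.5]
eef_rot: [3.135, 0.001, 1.676]
wrist_force: [-0.0, 0.3, -2.4]
gripper_width: 10.2
gripper_force: 89.7
```

Request:
move_arm([
  [0, 0, -0.3, 0, 1],
  [0, 0, -0.4, 0, 1],
  [0, 0, -0.4, 0, 1],
  [0, 0, -0.3, 0, 1],
  [0, 0, 0, 0, 1],
  [0, 0, 0, 0, 1],
  [0, 0, 0, 0, 1],
])

```text
time: 10.78
ee_pos: [568.4, 9.7, 328.4]
eef_rot: [-3.141, -0.0, 1.676]
wrist_force: [-0.4, -0.2, -4.7]
gripper_width: 10.3
gripper_force: 89.6
```

```bash
python3 - <<'E'
from h import *
gap(567.8,10,332,96.3)
b=arm.grab_frame("scene")
cv2.imwrite("pics/c5.png",np.hstack([cv2.resize(arm.grab_frame("wrist"),(400,300)),cv2.resize(b[140:290,200:400],(400,300),interpolation=2)]))
E
```

```text
t 10.775 tcp [568.4   9.7 328.4] rot [-180.   -0.   96.] F [-0.4 -0.2 -4.7] w 10.3
tool shift cm [ 0.03 -0.05 -0.36] turn -0.2625298471600246
```

View pics/c5.png

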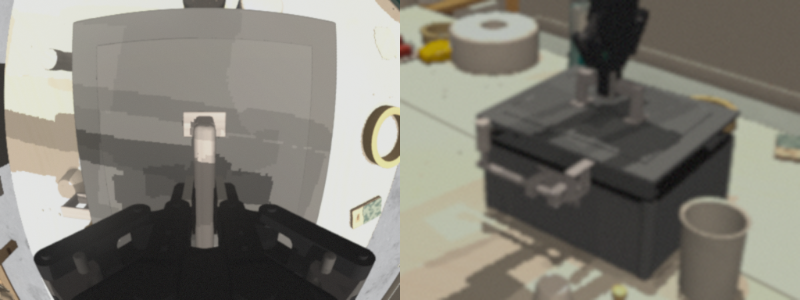

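The lid has come free of the rim. I'll measure its height and tilt at the lid's lower edge.

```bash
python3 - <<'E'
from h import *
b=arm.grab_frame("scene");ms=arm.camera_model("scene")
c=cv2.resize(b[155:245,235:395],(800,450),interpolation=cv2.INTER_CUBIC)
c=cv2.convertScaleAbs(c,alpha=1.8)
# expected lid corners (top of plate z) for lift 15/25/35 levels drawn as dots
y=np.radians(6.1);R=np.array([[np.cos(y),-np.sin(y)],[np.sin(y),np.cos(y)]])
for L,col in((0,(255,0,0)),(25,(0,255,0))):
    for sx in(-104,104):
        for sy in(-124,124):
            p=R@[sx,sy]+[568.3,9.9]; u,v=proj(ms,[*p,108+L])
            print(L,sx,sy,round(u,1),round(v,1));cv2.circle(c,(int((u-235+.5)*5),int((v-155+.5)*5)),3,col,-1)
cv2.imwrite("pics/c6.png",c)
E
```

```text
0 -104 -124 326.6 241.2
0 -104 124 238.2 206.5
0 104 -124 369.8 204.6
0 104 124 287.6 180.1
25 -104 -124 327.4 230.8
25 -104 124 237.8 197.4
25 104 -124 371.0 195.5
25 104 124 287.7 172.0
```

View pics/c6.png

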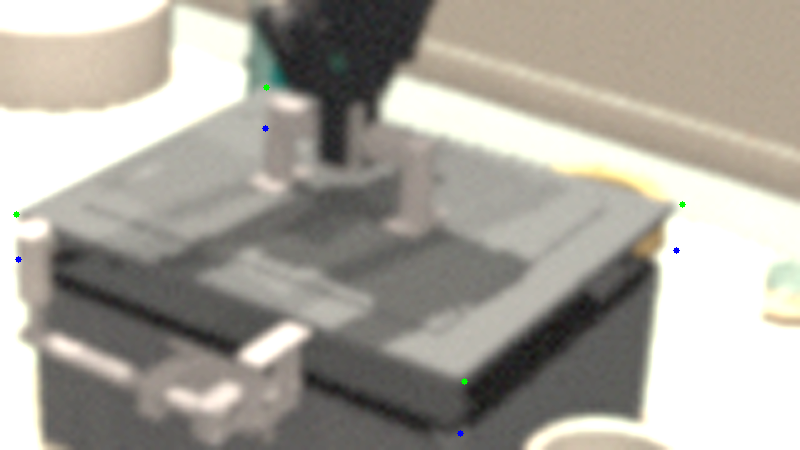

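All four corners match a level lid 25 mm up (the green dots). I'll raise it 4 mm more, let it settle, and hand in.

Request:
move_arm([
  [0, 0, -0.2, 0, 1],
  [0, 0, -0.2, 0, 1],
  [0, 0, 0, 0, 1],
  [0, 0, 0, 0, 1],
  [0, 0, 0, 0, 1],
  [0, 0, 0, 0, 1],
])

```text
time: 11.68
ee_pos: [568.4, 9.8, 332.6]
eef_rot: [-3.141, -0.0, 1.676]
wrist_force: [1.0, -0.6, -2.6]
gripper_width: 10.1
gripper_force: 89.6
```

```bash
python3 -c "
from h import *
gap(567.8,10,332)
print(arm.finish_job())"
```

```text
t 11.675 tcp [568.4   9.8 332.6] rot [-180.   -0.   96.] F [ 1.  -0.6 -2.6] w 10.1
tool shift cm [ 0.03 -0.06  0.06] turn None
the job is handed in; nothing more can be done
None
```

I drew the bolt fully back, eased the lid out of its seal, and handed the job in at about 11.7 s with the lid held level about 3 cm above the rim; the hand-in gave no verdict.

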